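Open the light-curing unit

TASK

Open the light-curing unit so the printed dental model can be cured: press its release tab down with a fingertip so the lid springs up by itself, take the finger off, then push the lid up and back until it rests fully open. Only touch and push, gently: do not pinch the tab or the lid, do not shove, tip or lift the unit, and leave the bottle, the dental model, the dish and the pen where they are.

Things in the scene. Friction and masses are not known exactly. Their poses are not given: they have to be found in the camera images.
- unit: Light-curing unit: white box-shaped bench appliance standing loose on four rubber feet, 3.2 kg, 190 mm deep (its x), 200 mm wide (its y), rim 92 mm above the bench, open-topped chamber under the lid. Origin: centre of its underside, on the bench. Its -x side is the front (display, keys, release tab) and looks roughly at the robot; the lid is hinged at the back (+x); z up.
- tab (a joint): Black release tab, mid-front of the unit: a rocker on a cross pin 72 mm above the bench; paddle forward, hook behind it over the lid's lip. 0 = latched, grows as the paddle is pressed down, 0.35 rad = end stop; sprung back to 0. At tab_press it takes about 2 N to start, 4.5 N at the stop (10 mm down); the hook lets go at about 0.18 rad (5 mm down).
- tab_press (a point): Where to press: on top of the paddle, on its middle line. Latched it stands 75 mm above the bench, 137 mm ahead of the unit's centre. The paddle is flat, 46 mm wide, 6 mm thick; its free edge is 15 mm farther forward, the hook's upright (34 mm wide, rising 32 mm above this point) stands 25 mm behind.
- lid (a joint): White lid, 181 x 200 x 28 mm, amber window on top, 0.2 to 0.33 kg, hinged at the back, damped. 0 = shut (may read 0.01); after release two spring pins lift it in 0.5 to 1 s to about 0.64 rad (ajar) and no farther; 1.85 rad = fully open at its stop, leaning back past upright. Let go below about 1.4 rad it sinks back to ajar, beyond 1.5 to fully open. Pushing at the lip takes 1 to 3 N.
- lid_lip (a point): Middle of the lower front edge of the lid's finger lip. The lip is 130 mm wide, 8 mm thick and stands 16 mm proud of the lid's front; this edge is 189 mm from the hinge line and lies in the plane of the lid's underside through the hinge line. Moves with the lid: 92 mm above the bench when shut, about 205 mm when ajar.
- lid_hinge (a point): Middle of the lid's hinge line, which runs along the unit's y: 85 mm behind the unit's centre, 92 mm above the bench.
- resin_bottle: Bystander, to be left alone: amber bottle with black cap, 64 mm across, 150 mm tall, standing beside the unit. Origin: centre of its underside.
- dental_model: Bystander, to be left alone: small printed dental arch, about 65 mm wide, 27 mm tall, beside the unit. Origin: centre of its underside.
- dish: Bystander, to be left alone: steel dish, 68 mm across, 28 mm tall, beside the unit. Origin: centre of its underside.
- pen: Bystander, to be left alone: blue pen, 140 mm long, 10 mm thick, lying in front of the unit, to one side. Origin: middle of its underside.

How it is judged:
By the outcome, as a careful person would: the job done as asked, in the order asked, and still so for the second after the job is handed in, with the robot touching nothing.
It also fails if it takes over 45 s, if anything falls off the work surface, if the arm or the gripper's body presses on something with over 40 N, if the wrist force passes 120 N, or if a joint passes its speed limit or range.

ROBOT

A 6-joint arm with a two-finger parallel gripper is mounted at the origin on the work surface. World frame = base frame: x ahead of the robot, y to its left, z up, the work surface at z = 0. Lengths are in m, angles in rad, forces in N, time in s.
With the tool pointing down it reaches from about 0.25 to 0.725 m from the base axis. Payload 4 kg.
Tool frame: the origin (TCP) lies midway between the tips of the shut fingers; the grasp point (between the pads) lies 19 mm behind it; z points along the fingers, y is the direction in which the jaws open and shut (so a half turn about z gives the same grasp; the last joint's range is limited). The gripper opens to 85 mm and grips with 20 to 120 N. Pads are 22 mm wide; open, the fingers measure 114 mm over their backs; the gripper's body (76 mm by 85 mm) begins 54 mm behind the grasp point. The pads swing forward as they close: fully open they stand 13 mm farther back than shut.
Start: joints at [-1.271, 0.241, 0.005, 1.335, 0, 1.571], TCP at [0.148, -0.478, 0.202] pointing down, gripper open.
Joint ranges: [-2.72, 2.72], [-1.05, 1.87], [-1.09, 1.28], [-1.99, 2.15], [-1.42, 1.44], [-3.14, 3.14]. Speed limits (rad/s): [2.79, 2.79, 3.14, 3.14, 3.14, 3.14].

INTERFACE

Orientations are given as a unit quaternion [x, y, z, w].
In Python, from workcell import monitor, cams, order gives the robot as it stands.
- The arm moves only by the tool send_rows, never from a script. Its argument "moves" is a list of rows, each a list of 4 numbers: the shift along the tool's x, y, z as a fraction of full scale, then the turn about the tool's z as a fraction of full scale. A call has 1 to 20 rows; each row shifts and turns the commanded pose from where the row before left it, along the tool's axes as they then stand; what a row does not reach is not made up. Full scale, the value 1, is 100 cm for a shift and 0.1 rad for a turn. A row lasts 1/10 s, in which the tool goes at most 50 mm and 8.59 degrees, less where a joint would pass 70% of its speed; a pose out of reach is approached as far as the arm can. A call with a number of a shift or a turn outside -1 to 1 is refused whole. A call with a gripper value outside its range is refused whole. "claw" is the gripper's target within -1 to 1 (fully open at 1, half-way at 0, shut at -1), set as the call begins (left out, the last holds). The fingers move at their own pace and stop on an object; the grip force is fixed at half the most. Time passes only in rows, so rows that do not move let the fingers close. It gives the time, the measured TCP pose, the force and the opening at its end, in the units of the state.
- monitor.get_obs(): the state, without advancing time (a new reading comes with each control period).
- cams.camera(name): name is "side" or "top" or "wrist"; returns (picture, depth): 420x560x3 uint8, blue, green, red; 420x560 float32, m along the optical axis (not along the pixel's ray), 0 where there is no reading.
- cams.camera_info(name): a dict with "intrinsics" (3x3 intrinsics, pixels), "distortion" ([k1, k2, p1, p2, k3] as OpenCV has them; the pictures are not rectified), "T" (4x4, takes a point from camera to world coordinates); the wrist camera has in their place "mount" (4x4, takes a point from camera to tool coordinates, whose origin is the TCP and whose axes are the flange's). Camera axes: x right, y up, looking along -z (the intrinsics and any distortion apply to the point x, -y, -z); pixel columns grow to the right and rows downward; lengths in m; the calibration is good to about 2 mm. A picture is of the moment at which its call begins: read the wrist's pose just before it. camera_info takes no time and is no camera call.
- order.job_done(): hands the job in, once; it reports no verdict.
The state is a dict: "clock": time; "joint_pos": joint angles; "joint_vel": joint speeds; "tau": joint torques, N m; "eef_pos": TCP position; "tool_rot": TCP orientation; "ft_force": force on the tool from outside, world axes, zero at the start; "ft_torque": the same for the moment, N m; "grip_width": finger opening in m.
Only numpy, scipy, OpenCV 4.12 (cv2) and the standard library are available. Lean on these libraries where they do the work, as an engineer would, in place of code of your own. Each camera call takes 0.05 s, during which the arm holds its last target.

## Working session

There is one attempt and no reset: what is moved stays moved. The work goes in short steps, Python scripts to look and compute and a tool call to move; the robot and the scene stay as the last step left them, time stands still between calls to the robot, and variables do not carry over. Pictures are saved under pics/ and viewed, and the job is handed in when it is done.

Besides the shell and the picture viewer there is one more tool, called after "Emit:" as name([rows], argument=value, ...), one row to a line, values as JSON. send_rows: Moves the arm, as the interface text tells. Its arguments: {"type":"object","properties":{"moves":{"type":"array","items":{"type":"array","items":{"type":"number","minimum":-1,"maximum":1}}},"claw":{"type":"number"}},"required":["moves"]}

```bash
ls; mkdir -p pics
python3 - <<'E'
from workcell import monitor, cams, order
import cv2,numpy as np
print(monitor.get_obs())
for n in ["side","top"]:
    p,d=cams.camera(n); cv2.imwrite(f"pics/{n}0.png",p); np.save(f"/tmp/{n}0.npy",d)
    print(n,cams.camera_info(n))
print(cams.camera_info("wrist"))
E
```

```text
pics
{'clock': 0.0, 'joint_pos': array([-1.27099517e+00,  2.41427759e-01,  3.72448349e-03,  1.33523875e+00,
       -3.40479013e-05,  1.57078096e+00]), 'joint_vel': array([-0.00056999, -0.0004106 ,  0.00063771,  0.00094411, -0.00112582,
       -0.0003565 ]), 'tau': array([-3.32971731e-04, -3.72315359e+01,  2.52409315e+01,  1.67652697e-02,
       -1.12641319e-04,  1.56255919e-05]), 'eef_pos': array([ 0.14744457, -0.47702246,  0.20150578]), 'tool_rot': array([ 9.88784211e-01,  1.49347355e-01, -1.77043935e-04, -1.05827665e-03]), 'ft_force': array([ 0.45737673, -0.59176059,  0.2824407 ]), 'ft_torque': array([ 0.01485801, -0.00196912, -0.03577009]), 'grip_width': 0.0852264440320273}
side {'intrinsics': array([[465.53303395,   0.        , 287.0473426 ],
       [  0.        , 465.53303395, 210.18728007],
       [  0.        ,   0.        ,   1.        ]]), 'distortion': array([-0.11867172,  0.        ,  0.        ,  0.        ,  0.        ]), 'T': array([[-0.73818411,  0.51156848, -0.43975209,  0.03285918],
       [-0.67455687, -0.56706273,  0.47266573,  0.5551615 ],
       [-0.00756613,  0.
[... 516 characters left out ...]
,  0.9801488 ,  1.18195094],
       [ 0.        ,  0.        ,  0.        ,  1.        ]])}
{'intrinsics': array([[316.53437229,   0.        , 275.62146941],
       [  0.        , 316.53437229, 209.30410446],
       [  0.        ,   0.        ,   1.        ]]), 'distortion': array([-0.00219965,  0.        ,  0.        ,  0.        ,  0.        ]), 'mount': array([[-3.60368019e-04,  9.58039300e-01,  2.86636650e-01,
         7.31874268e-02],
       [ 9.99999353e-01,  6.54564891e-04, -9.30554776e-04,
         1.81949797e-04],
       [-1.07913033e-03,  2.86636129e-01, -9.58038916e-01,
        -1.71773500e-01],
       [ 0.00000000e+00,  0.00000000e+00,  0.00000000e+00,
         1.00000000e+00]])}
```

View pics/side0.png

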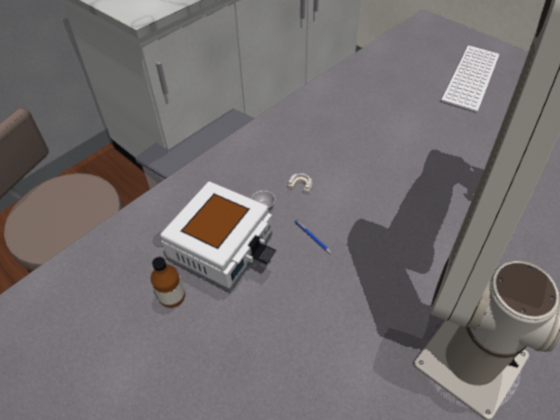

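View pics/top0.png

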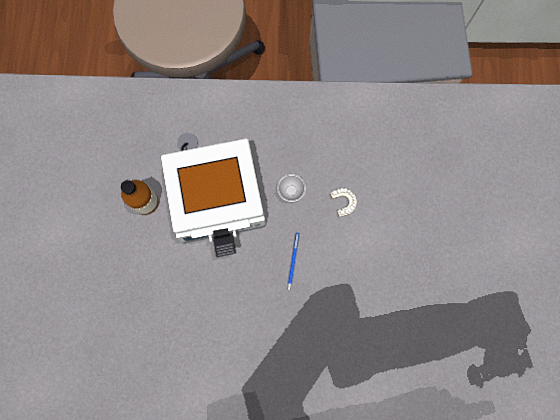

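The unit is centred near (212,190) in the top view, with the tab at (224,243). The bottle is at (140,197), the dish at (291,188), the model at (344,203) and the pen at (294,262). I'll enlarge the top view to get pixel positions.

```bash
cat > h.py <<'E'
import numpy as np,cv2
from workcell import cams
def px2w(n,u,v,z=None,d=None):
    i=cams.camera_info(n);K=i["intrinsics"];T=i["T"]
    p=cv2.undistortPoints(np.array([[[u,v]]],float),K,i["distortion"])[0,0]
    r=T[:3,:3]@np.array([p[0],-p[1],-1.]);o=T[:3,3]
    return o+r*(d if z is None else (z-o[2])/r[2])
def w2px(n,P):
    i=cams.camera_info(n);T=np.linalg.inv(i["T"])
    c=(T[:3,:3]@np.atleast_2d(P).T).T+T[:3,3]
    return cv2.projectPoints(c*[1,-1,-1],np.zeros(3),np.zeros(3),i["intrinsics"],i["distortion"])[0][:,0]
E
python3 - <<'E'
import cv2
p=cv2.imread("pics/top0.png")[125:275,110:310]
cv2.imwrite("pics/topc.png",cv2.resize(p,None,fx=4,fy=4,interpolation=cv2.INTER_CUBIC))
E
```

```text
(no output)
```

View pics/topc.png

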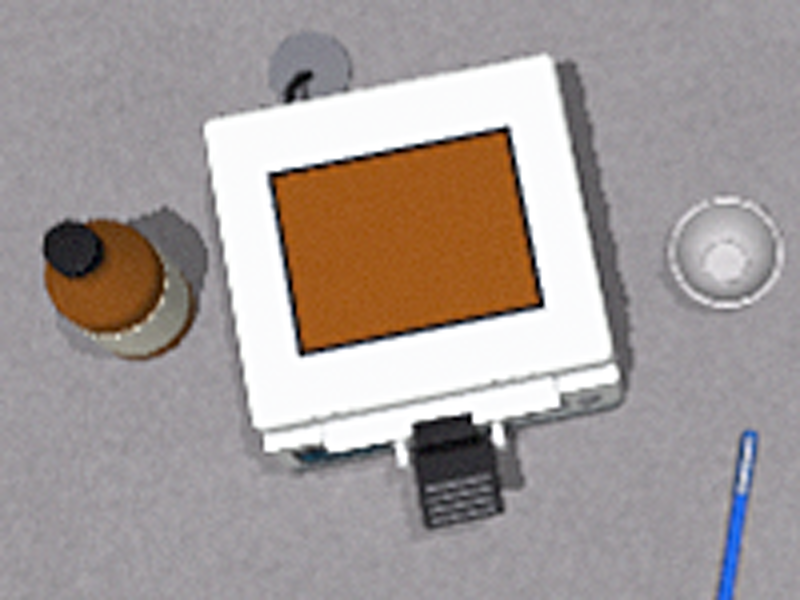

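The crop shows the lid-top corners at (205,122), (552,55), (612,360) and (257,430), and the paddle's front corners at (427,528) and (503,515). I'll fit the unit's pose to these points.

```bash
cat > /tmp/a.py <<'E'
from h import *
from scipy.optimize import least_squares
pts=np.array([(205,122),(552,55),(612,360),(257,430),(427,528),(503,515)],float)/4+[110,125]-0.375
M=np.array([(.085,.1,.12),(.085,-.1,.12),(-.096,-.1,.12),(-.096,.1,.12),(-.152,.023,.074),(-.152,-.023,.074)])
def tr(p,M):
    c,s=np.cos(p[2]),np.sin(p[2]); return np.c_[p[0]+c*M[:,0]-s*M[:,1],p[1]+s*M[:,0]+c*M[:,1],M[:,2]]
r=least_squares(lambda p:(w2px("top",tr(p,M))-pts).ravel(),[.5,.1,0])
print(r.x,r.fun.reshape(-1,2).round(1))
d=np.load("/tmp/top0.npy")
for u,v in [(215,200),(224,245),(224,249),(224,253)]: print(px2w("top",u,v,d=d[v,u]))
print("tab,hinge",tr(r.x,np.array([(-.137,0,.075),(.085,0,.092),(-.183,0,0)])))
ps=w2px("side",tr(r.x,M));print(ps)
im=cv2.imread("pics/side0.png")
im=cv2.resize(im[150:320,130:350],None,fx=3.5,fy=3.5)
for q in ps: cv2.circle(im,tuple(int(x) for x in (q-[130,150])*3.5),4,(0,255,0),1)
cv2.imwrite("pics/sidec.png",im)
E
PYTHONPATH=. python3 /tmp/a.py
```

```text
Traceback (most recent call last):
  File "h.py", line 1, in <module>
    import numpy as np,cv2
ModuleNotFoundError: No module named 'cv2'
```

```bash
(echo 'import sys;sys.path.insert(0,".")';cat /tmp/a.py) > a.py; python3 - < a.py
```

```text
[0.63565702 0.16200298 0.22392303] [[-0.7  0.3]
 [ 0.9  0.2]
 [ 1.3  1.4]
 [-0.9  1.9]
 [-1.  -1.6]
 [ 0.3 -2.4]]
[0.59672641 0.15090932 0.12326171]
[0.50541358 0.13263624 0.07390384]
[0.49616191 0.13199939 0.0755499 ]
[0.4876392  0.13200055 0.07200004]
tab,hinge [[0.50207739 0.13158125 0.075     ]
 [0.7185349  0.18087778 0.092     ]
 [0.45722583 0.12136666 0.        ]]
[[159.73820474 233.65046448]
 [209.69633765 179.44229243]
 [270.34765207 205.58609905]
 [223.50070834 265.94708668]
 [264.52218165 262.62969632]
 [274.6189816  248.50692157]]
```

View pics/sidec.png

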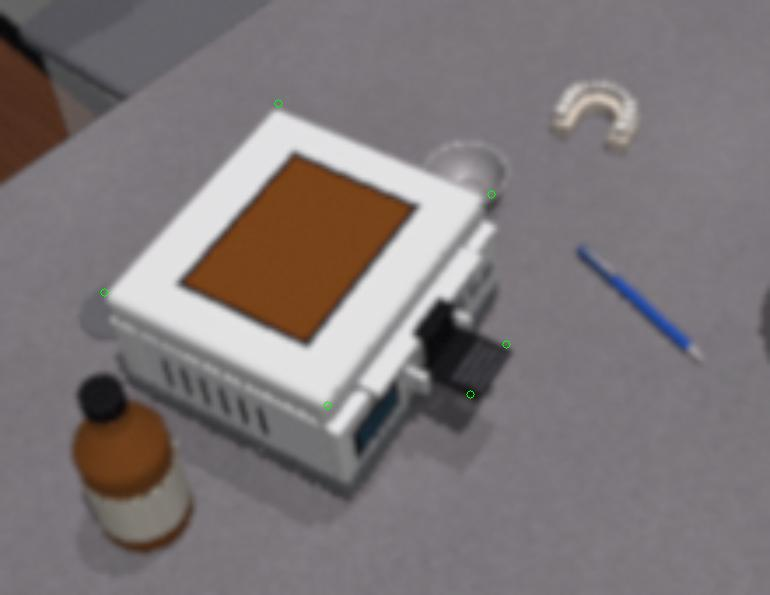

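```bash
sed -i 's/(\.085,\.1,/(.093,.1,/;s/(\.085,-\.1,/(.093,-.1,/;s/-\.096/-.088/g' a.py; python3 - < a.py
```

```text
[0.63049325 0.16083245 0.2242026 ] [[-0.9 -0.8]
 [ 0.7 -1. ]
 [ 1.1  0.2]
 [-1.1  0.7]
 [-0.5  0.7]
 [ 0.8 -0.1]]
[0.59672641 0.15090932 0.12326171]
[0.50541358 0.13263624 0.07390384]
[0.49616191 0.13199939 0.0755499 ]
[0.4876392  0.13200055 0.07200004]
tab,hinge [[0.49692212 0.13037337 0.075     ]
 [0.71336584 0.17973041 0.092     ]
 [0.45207343 0.12014624 0.        ]]
[[158.84890919 233.20999907]
 [208.82521071 179.07750399]
 [269.38488064 205.1641831 ]
 [222.50073272 265.43559685]
 [266.48895417 263.55655457]
 [276.55244349 249.38878586]]
```

View pics/sidec.png

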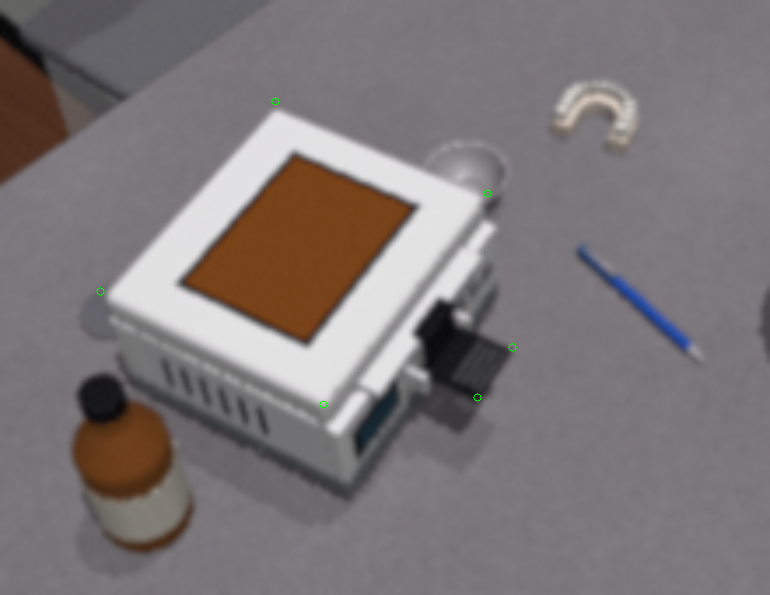

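Run:
```python
import numpy as np
from workcell import monitor
o=monitor.get_obs();p=o["eef_pos"]
D=(np.array([.4516,.1199])-p[:2])/20
print(p)
for k in range(20):
    a=.2998+.0748*k
    print([round(float(D@v),3) for v in [(np.cos(a),np.sin(a)),(np.sin(a),-np.cos(a))]],end=" ")
```

```text
[ 0.14745965 -0.47709901  0.20160281]
[0.023, -0.024] [0.025, -0.022] [0.027, -0.02] [0.028, -0.018] [0.029, -0.016] [0.031, -0.014] [0.031, -0.012] [0.032, -0.009] [0.033, -0.007] [0.033, -0.004] [0.033, -0.002] [0.033, 0.001] [0.033, 0.003] [0.033, 0.006] [0.032, 0.008] [0.032, 0.011] [0.031, 0.013] [0.03, 0.015] [0.029, 0.017] [0.027, 0.02]
```

Emit:
send_rows([
  [0.023, -0.024, 0, -0.75],
  [0.025, -0.022, 0, -0.75],
  [0.027, -0.02, 0, -0.75],
  [0.028, -0.018, 0, -0.75],
  [0.029, -0.016, 0, -0.75],
  [0.031, -0.014, 0, -0.75],
  [0.031, -0.012, 0, -0.75],
  [0.032, -0.009, 0, -0.75],
  [0.033, -0.007, 0, -0.75],
  [0.033, -0.004, 0, -0.75],
  [0.033, -0.002, 0, -0.75],
  [0.033, 0.001, 0, -0.75],
  [0.033, 0.003, 0, -0.75],
  [0.033, 0.006, 0, -0.75],
  [0.032, 0.008, 0, -0.75],
  [0.032, 0.011, 0, -0.75],
  [0.031, 0.013, 0, -0.75],
  [0.03, 0.015, 0, -0.75],
  [0.029, 0.017, 0, -0.75],
  [0.027, 0.02, 0, -0.75],
], claw=1)

```text
clock: 2.1
eef_pos: [0.4495, 0.1195, 0.202]
tool_rot: [0.62, 0.784, -0.0, -0.0]
ft_force: [0.9, -1.1, -0.3]
grip_width: 0.0851
```

Emit:
send_rows([
  [0, 0, 0, 0],
  [0, 0, 0, 0],
  [0, 0, 0, 0],
])

```text
clock: 2.4
eef_pos: [0.4487, 0.1175, 0.202]
tool_rot: [0.622, 0.783, -0.001, -0.0]
ft_force: [-0.2, -0.2, -0.2]
grip_width: 0.0853
```

```bash
cat > st.py <<'E'
import sys;sys.path.insert(0,".")
from h import *
from workcell import monitor
from scipy.spatial.transform import Rotation as Ro
U=np.array([.632,.161]);YAW=.224
def st():
    o=monitor.get_obs();R=Ro.from_quat(o["tool_rot"]).as_matrix()
    c,s=np.cos(YAW),np.sin(YAW);d=o["eef_pos"][:2]-U
    print(round(o["clock"],2),"eef",o["eef_pos"].round(4),"yang",round(float(np.arctan2(R[1,1],R[0,1])),3),"unitframe",(np.array([c*d[0]+s*d[1],-s*d[0]+c*d[1]])).round(4),"F",o["ft_force"].round(2),"j",o["joint_pos"].round(2))
    return o,R
def shot(tag,crop=None,f=1,n="side"):
    p,d=cams.camera(n)
    if crop: p=p[crop[1]:crop[3],crop[0]:crop[2]]
    cv2.imwrite(f"pics/{tag}.png",cv2.resize(p,None,fx=f,fy=f,interpolation=cv2.INTER_CUBIC)); return d
E
python3 - <<'E'
import sys;sys.path.insert(0,".")
from st import *
st()
shot("w1",n="wrist"); shot("s1",(130,120,380,320),3)
E
```

```text
2.4 eef [0.4487 0.1175 0.202 ] yang 0.228 unitframe [-0.1884 -0.0017] F [-0.24 -0.22 -0.22] j [ 0.26  0.17 -0.08  1.32 -0.    1.6 ]
```

View pics/w1.png

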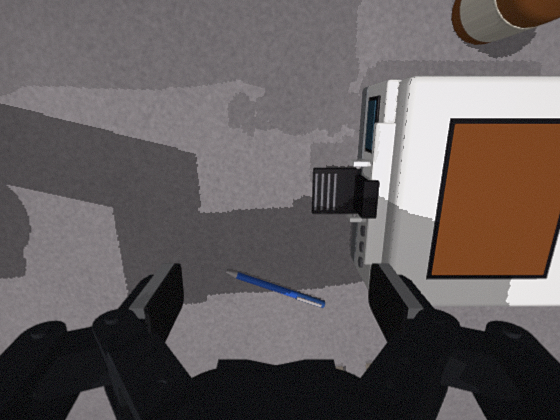

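View pics/s1.png

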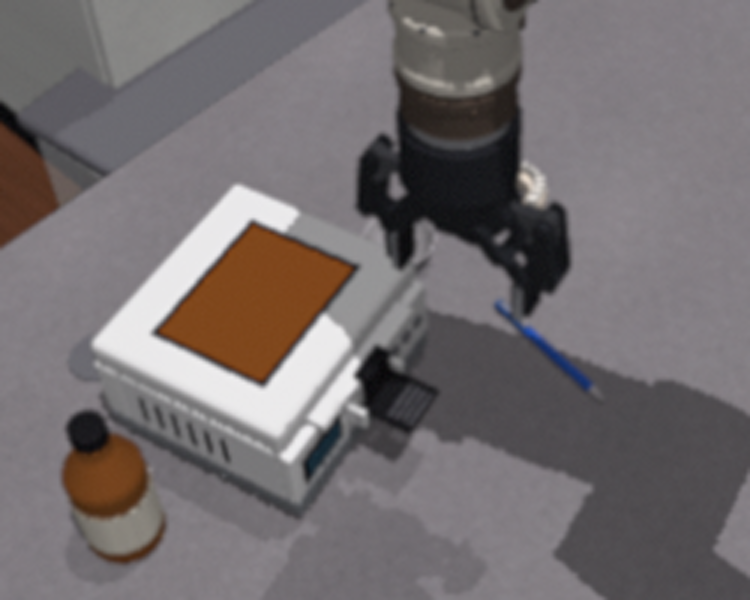

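The wrist view shows the open knuckles bulging outward, so pressing with an open finger risks fouling the hook or lid. I'll shut the fingers and turn so that the narrow side of the gripper faces the unit.

Emit:
send_rows([
  [0, 0, 0, -0.98],
  [0, 0, 0, -0.98],
  [0, 0, 0, -0.98],
  [0, 0, 0, -0.98],
  [0, 0, 0, -0.98],
  [0, 0, 0, -0.98],
  [0, 0, 0, -0.98],
  [0, 0, 0, -0.98],
  [0, 0, 0, -0.98],
  [0, 0, 0, -0.98],
  [0, 0, 0, -0.98],
  [0, 0, 0, -0.98],
  [0, 0, 0, -0.98],
  [0, 0, 0, -0.98],
  [0, 0, 0, -0.98],
  [0, 0, 0, -0.98],
  [0, 0, 0, 0],
  [0, 0, 0, 0],
  [0, 0, 0, 0],
], claw=-1)

```text
clock: 4.4
eef_pos: [0.4494, 0.1178, 0.2025]
tool_rot: [-0.112, 0.994, 0.0, 0.0]
ft_force: [0.0, 1.0, 0.3]
grip_width: 0.0003
```

Run:
```python
import sys;sys.path.insert(0,".")
from st import *
st()
shot("w2",n="wrist"); shot("s2",(130,120,380,320),3)
```

```text
4.4 eef [0.4494 0.1178 0.2025] yang 1.795 unitframe [-0.1876 -0.0016] F [0.02 1.02 0.27] j [ 0.26  0.17 -0.08  1.32 -0.    0.03]
```

View pics/w2.png

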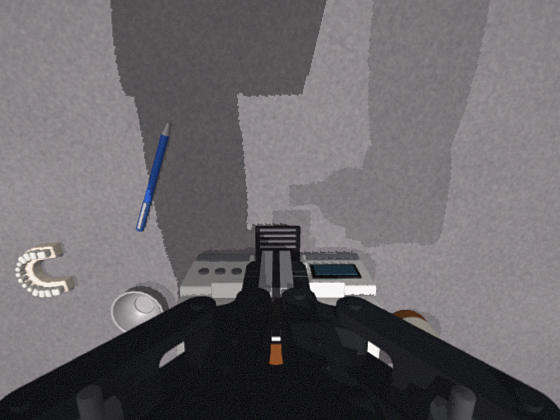

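View pics/s2.png

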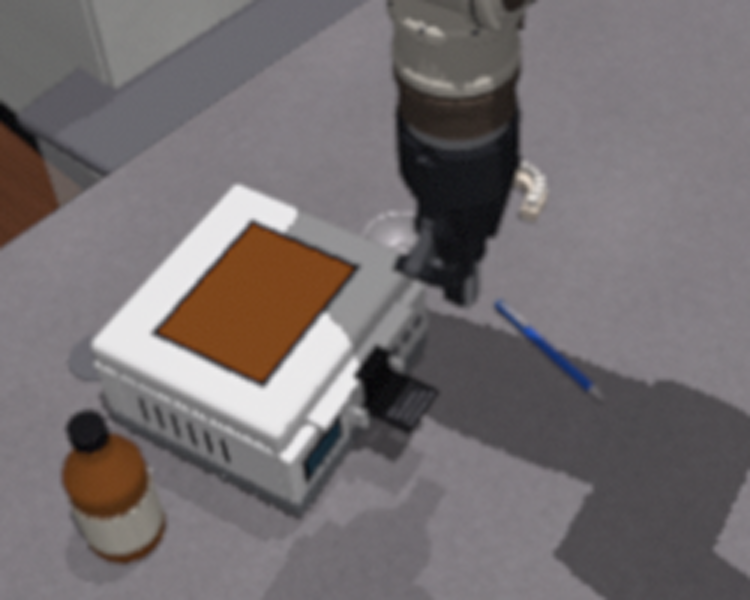

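The wrist view shows the shut fingers at columns 262–292, in line with the paddle, whose front edge runs from (255,226) to (300,226). I'll check its position from this view.

Run:
```python
import sys;sys.path.insert(0,".")
from st import *
o,R=st()
i=cams.camera_info("wrist");K=i["intrinsics"];M=i["mount"]
for u,v in [(255,226),(300,226),(278,226)]:
    p=cv2.undistortPoints(np.array([[[u,v]]],float),K,i["distortion"])[0,0]
    r=R@(M[:3,:3]@[p[0],-p[1],-1]); c=o["eef_pos"]+R@M[:3,3]
    P=c+r*(.075-c[2])/r[2]; d=P[:2]-U; cc,s=np.cos(YAW),np.sin(YAW)
    print(P.round(4),"unit",(cc*d[0]+s*d[1]).round(4),(-s*d[0]+cc*d[1]).round(4))
```

```text
4.5 eef [0.4494 0.118  0.2025] yang 1.796 unitframe [-0.1876 -0.0014] F [-0.2   1.18  0.48] j [ 0.26  0.17 -0.08  1.32 -0.    0.03]
[0.4875 0.1049 0.075 ] unit -0.1533 -0.0226
[0.4774 0.1489 0.075 ] unit -0.1534 0.0225
[0.4823 0.1274 0.075 ] unit -0.1534 0.0005
```

Emit:
send_rows([
  [-0.02, 0.0015, 0.02, 0],
  [-0.0255, 0, 0.02, 0],
  [0, 0, 0.03, 0],
  [0, 0, 0.025, 0],
  [0, 0, 0.015, 0],
  [0, 0, 0.008, 0],
  [0, 0, 0, 0],
  [0, 0, 0, 0],
  [0, 0, 0, 0],
])

```text
clock: 5.4
eef_pos: [0.4945, 0.1301, 0.0857]
tool_rot: [-0.113, 0.994, 0.0, 0.001]
ft_force: [-0.4, -0.0, 0.8]
grip_width: -0.0001
```

Run:
```python
import sys;sys.path.insert(0,".")
from st import *
st()
shot("w3",n="wrist"); shot("s3",(180,150,330,270),5)
```

```text
5.4 eef [0.4945 0.1301 0.0857] yang 1.797 unitframe [-0.1409  0.0004] F [-0.35 -0.01  0.77] j [ 0.26  0.34 -0.17  1.05  0.    0.03]
```

View pics/w3.png

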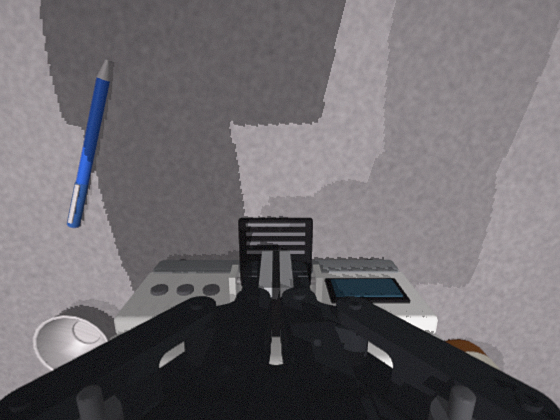

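View pics/s3.png

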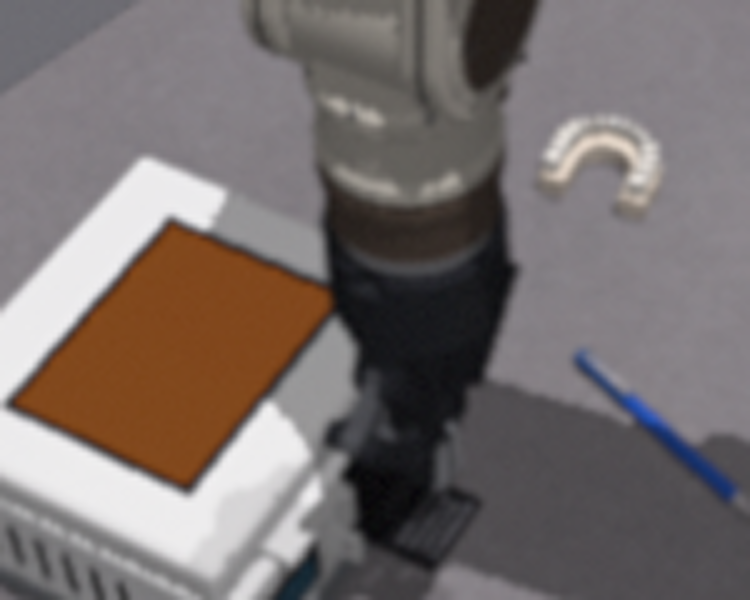

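The fingertip is centred above the paddle. Pressing gently.

Emit:
send_rows([
  [0.0015, 0, 0.005, 0],
  [0, 0, 0.004, 0],
  [0, 0, 0.003, 0],
  [0, 0, 0.002, 0],
  [0, 0, 0, 0],
  [0, 0, 0, 0],
])

```text
clock: 6.1
eef_pos: [0.492, 0.1295, 0.0703]
tool_rot: [-0.113, 0.994, 0.0, -0.0]
ft_force: [-0.4, -0.3, -0.4]
grip_width: -0.0001
```

Emit:
send_rows([
  [0, 0, 0.0015, 0],
  [0, 0, 0.001, 0],
  [0, 0, 0, 0],
])

```text
clock: 6.4
eef_pos: [0.4919, 0.1295, 0.0678]
tool_rot: [-0.113, 0.994, -0.0, -0.0]
ft_force: [-0.6, -0.6, 0.5]
grip_width: -0.0001
```

Run:
```python
import sys;sys.path.insert(0,".")
from st import *
st()
shot("w4",n="wrist"); shot("s4",(180,150,330,270),5)
```

```text
6.4 eef [0.4919 0.1295 0.0678] yang 1.797 unitframe [-0.1436  0.0004] F [-0.64 -0.63  0.53] j [ 0.26  0.36 -0.2   1.01  0.    0.03]
```

View pics/w4.png

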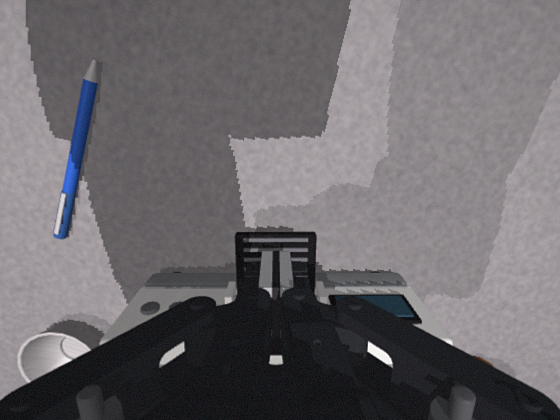

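View pics/s4.png

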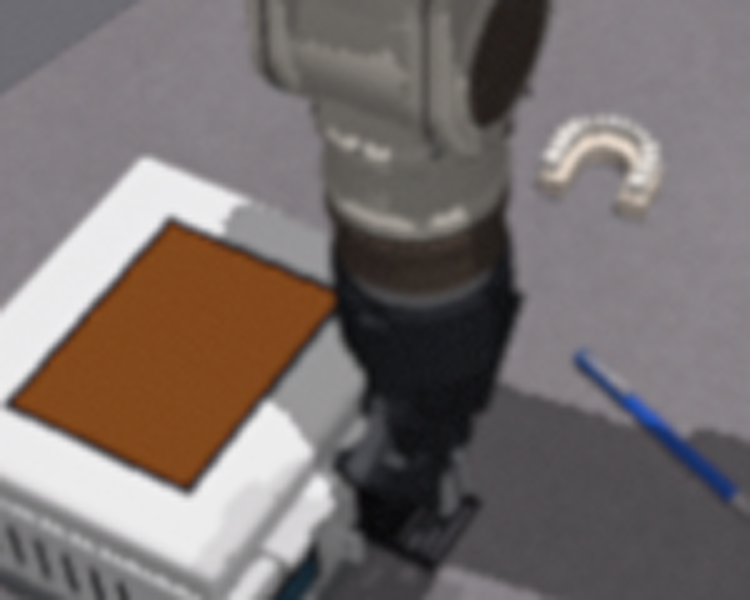

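Run:
```python
import sys;sys.path.insert(0,".")
from st import *
o,R=st()
p,d=cams.camera("wrist");np.save("/tmp/w5.npy",d)
i=cams.camera_info("wrist");K=i["intrinsics"];M=i["mount"]
def P(u,v):
    q=cv2.undistortPoints(np.array([[[u,v]]],float),K,i["distortion"])[0,0]
    t=M[:3,:3]@(d[v,u]*np.array([q[0],-q[1],-1]))+M[:3,3]
    w=o["eef_pos"]+R@t; e=w[:2]-U;c,s=np.cos(YAW),np.sin(YAW)
    return np.round([c*e[0]+s*e[1],-s*e[0]+c*e[1],w[2]],4)
for u,v in [(245,237),(305,237),(243,255),(308,255),(243,270),(308,270),(270,252),(285,252),(270,256),(285,256),(270,262),(285,262),(270,275)]: print(u,v,P(u,v))
q=w2px("wrist",[0,0,0]) if 0 else None
cv2.imwrite("pics/w5c.png",cv2.resize(p[210:310,200:360],None,fx=5,fy=5))
```

```text
6.5 eef [0.492  0.1295 0.0679] yang 1.797 unitframe [-0.1435  0.0004] F [ 0.2   0.82 -0.97] j [ 0.26  0.36 -0.2   1.01 -0.    0.03]
245 237 [-0.1508 -0.017   0.0754]
305 237 [-0.1508  0.0164  0.0752]
243 255 [-0.1402 -0.0184  0.076 ]
308 255 [-0.14    0.0184  0.0753]
243 270 [-0.1307 -0.0187  0.0757]
308 270 [-0.1311  0.0185  0.0763]
270 252 [-0.154  -0.0026  0.1024]
285 252 [-0.1544  0.0044  0.1034]
270 256 [-0.1544 -0.0025  0.1077]
285 256 [-0.1545  0.0043  0.108 ]
270 262 [-0.1544 -0.0024  0.1138]
285 262 [-0.1544  0.0041  0.1139]
270 275 [-0.1544 -0.0022  0.1256]
```

View pics/w5c.png

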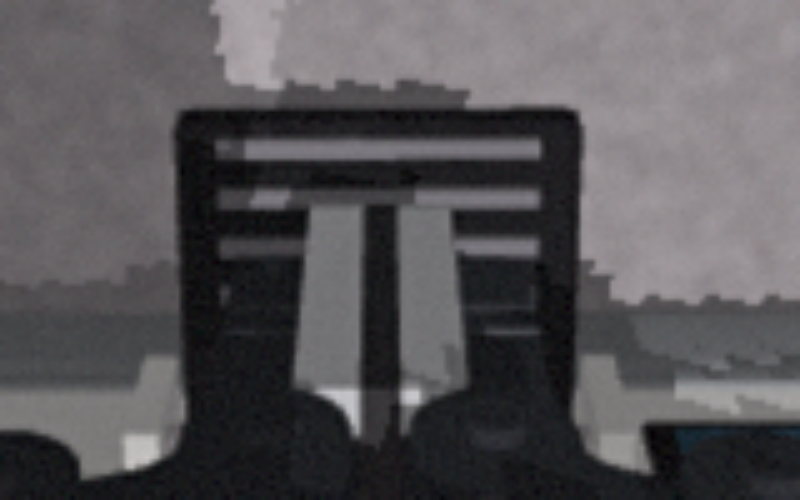

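Run:
```python
import sys;sys.path.insert(0,".")
from st import *
o,R=st(); d=np.load("/tmp/w5.npy")
i=cams.camera_info("wrist");K=i["intrinsics"];M=i["mount"]
Mi=np.linalg.inv(M)
for t in [(0,0,0),(0.011,0,0),(0.011,0,-.013),(0.011,0,-.034)]:
    c=Mi[:3,:3]@np.array(t)+Mi[:3,3]
    print(t,316.5*c[0]/-c[2]+275.6,316.5*c[1]/c[2]+209.3,-c[2])
np.set_printoptions(linewidth=200)
print(d[234:262:2,258:298:3].round(3))
```

```text
6.55 eef [0.4921 0.1295 0.068 ] yang 1.797 unitframe [-0.1434  0.0004] F [ 0.2  -1.01  0.01] j [ 0.26  0.36 -0.2   1.01 -0.    0.03]
(0, 0, 0) 276.2356726804607 244.05073816483886 0.18528143112937004
(0.011, 0, 0) 276.23976543610326 226.33017193326504 0.1821425475117754
(0.011, 0, -0.013) 276.25937905904345 234.49995132291252 0.16968306489290733
(0.011, 0, -0.034) 276.2979660332545 250.5728139235385 0.14955620835473588
[[0.176 0.176 0.176 0.176 0.176 0.176 0.176 0.177 0.177 0.176 0.177 0.176 0.177 0.176]
 [0.177 0.176 0.176 0.176 0.177 0.177 0.175 0.176 0.175 0.176 0.176 0.176 0.176 0.177]
 [0.176 0.175 0.175 0.176 0.176 0.175 0.175 0.175 0.175 0.176 0.175 0.176 0.175 0.174]
 [0.175 0.175 0.175 0.175 0.176 0.176 0.177 0.175 0.175 0.175 0.176 0.176 0.176 0.175]
 [0.177 0.178 0.177 0.177 0.177 0.176 0.176 0.177 0.177 0.176 0.177 0.177 0.176 0.176]
 [0.176 0.178 0.178 0.179 0.178 0.176 0.178 0.177 0.176 0.177 0.177 0.177 0.177 0.178]
 [0.178 0.177 0.177 0.177 0.178 0.177 0.178 0.178 0.178 0.177 0.178 0.178 0.178 0.178]
 [0.178 0.177 0.176 0.177 0.177 0.178 0.178 0.177 0.176 0.177 0.177 0.177 0.176 0.178]
 [0.176 0.178 0.177 0.178 0.177 0.177 0.178 0.177 0.176 0.178 0.177 0.178 0.177 0.177]
 [0.178 0.178 0.149 0.149 0.149 0.15  0.149 0.149 0.15  0.148 0.149 0.179 0.178 0.178]
 [0.179 0.179 0.148 0.146 0.147 0.147 0.147 0.147 0.147 0.147 0.146 0.179 0.178 0.179]
 [0.179 0.181 0.145 0.143 0.144 0.145 0.145 0.146 0.145 0.144 0.146 0.18  0.179 0.18 ]
 [0.18  0.143 0.142 0.142 0.143 0.142 0.143 0.143 0.143 0.142 0.141 0.178 0.179 0.179]
 [0.179 0.142 0.142 0.141 0.141 0.14  0.14  0.141 0.141 0.141 0.14  0.179 0.179 0.178]]
```

Run:
```python
import sys;sys.path.insert(0,".")
from st import *
o,R=st()
p,d=cams.camera("side")
E=o["eef_pos"]
f=6;x0,y0=210,170
im=cv2.resize(p[y0:y0+100,x0:x0+130],None,fx=f,fy=f,interpolation=cv2.INTER_CUBIC)
for dz,col in [(0,(0,0,255)),(.034,(0,255,0)),(.073,(255,255,0)),(.12,(255,0,255))]:
  q=w2px("side",[E+[0,0,dz]])[0]; print(dz,q)
  cv2.circle(im,tuple(int(t) for t in (q-[x0,y0])*f),5,col,1)
cv2.imwrite("pics/s5c.png",im)
```

```text
6.55 eef [0.4921 0.1295 0.068 ] yang 1.797 unitframe [-0.1434  0.0004] F [ 0.2  -1.01  0.01] j [ 0.26  0.36 -0.2   1.01 -0.    0.03]
0 [267.94134727 256.19379382]
0.034 [267.35789024 247.77810276]
0.073 [266.65427846 237.59552955]
0.12 [265.75368272 224.50794219]
```

View pics/s5c.png

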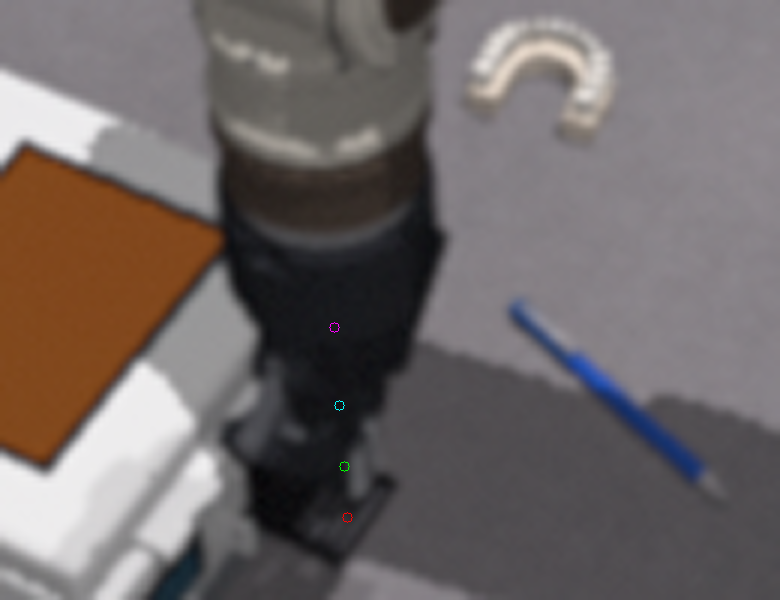

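The depth picture shows the paddle still level at z = 0.0755, and the wrist force reads no load. The visible fingertip ends at about z = 0.10, so the real tips sit about 33 mm above the reported TCP. I'll keep descending in small steps and watch the force.

Emit:
send_rows([
  [0, 0, 0.006, 0],
  [0, 0, 0.006, 0],
  [0, 0, 0.005, 0],
  [0, 0, 0.003, 0],
  [0, 0, 0, 0],
  [0, 0, 0, 0],
])

```text
clock: 7.2
eef_pos: [0.492, 0.1295, 0.0478]
tool_rot: [-0.113, 0.994, -0.0, -0.0]
ft_force: [-0.0, 0.1, -0.2]
grip_width: 0.0005
```

Run:
```python
import sys;sys.path.insert(0,".")
from st import *
o,R=st()
p,d=cams.camera("wrist")
i=cams.camera_info("wrist");K=i["intrinsics"];M=i["mount"]
def P(u,v):
    q=cv2.undistortPoints(np.array([[[u,v]]],float),K,i["distortion"])[0,0]
    t=M[:3,:3]@(d[v,u]*np.array([q[0],-q[1],-1]))+M[:3,3]
    w=o["eef_pos"]+R@t; e=w[:2]-U;c,s=np.cos(YAW),np.sin(YAW)
    return np.round([c*e[0]+s*e[1],-s*e[0]+c*e[1],w[2]],4)
for v in range(236,300,4): print(v,P(270,v),P(310,v))
cv2.imwrite("pics/w6c.png",cv2.resize(p[210:330,200:360],None,fx=5,fy=5))
```

```text
7.2 eef [0.492  0.1295 0.0478] yang 1.797 unitframe [-0.1435  0.0004] F [-0.    0.11 -0.17] j [ 0.26  0.38 -0.23  0.96  0.    0.03]
236 [-0.1301 -0.0042  0.0007] [-0.1298  0.0256 -0.0003]
240 [-0.1264 -0.0042 -0.0006] [-0.1266  0.0257 -0.0003]
244 [-0.1234 -0.0042 -0.    ] [-0.1237  0.0257  0.0005]
248 [-0.1522 -0.0028  0.0735] [-0.1526  0.0171  0.0744]
252 [-0.1538 -0.0026  0.0819] [-0.1509  0.0171  0.0754]
256 [-0.1545 -0.0025  0.0878] [-0.1492  0.017   0.0764]
260 [-0.1543 -0.0024  0.0916] [-0.147   0.0171  0.0763]
264 [-0.1539 -0.0024  0.0947] [-0.1444  0.0173  0.0755]
268 [-0.1536 -0.0023  0.0979] [-0.1421  0.0174  0.0752]
272 [-0.1544 -0.0022  0.103 ] [-0.1399  0.0174  0.0753]
276 [-0.1536 -0.0022  0.1049] [-0.1383  0.0174  0.0766]
280 [-0.1538 -0.0021  0.1085] [-0.1355  0.0176  0.0755]
284 [-0.1542 -0.0021  0.1122] [-0.1328  0.0177  0.0749]
288 [-0.1541 -0.002   0.1149] [-0.1309  0.0177  0.0756]
292 [-0.1526 -0.002   0.1153] [-0.1552  0.0124  0.1195]
296 [-0.151  -0.002   0.1154] [-0.1554  0.0121  0.1224]
```

View pics/w6c.png

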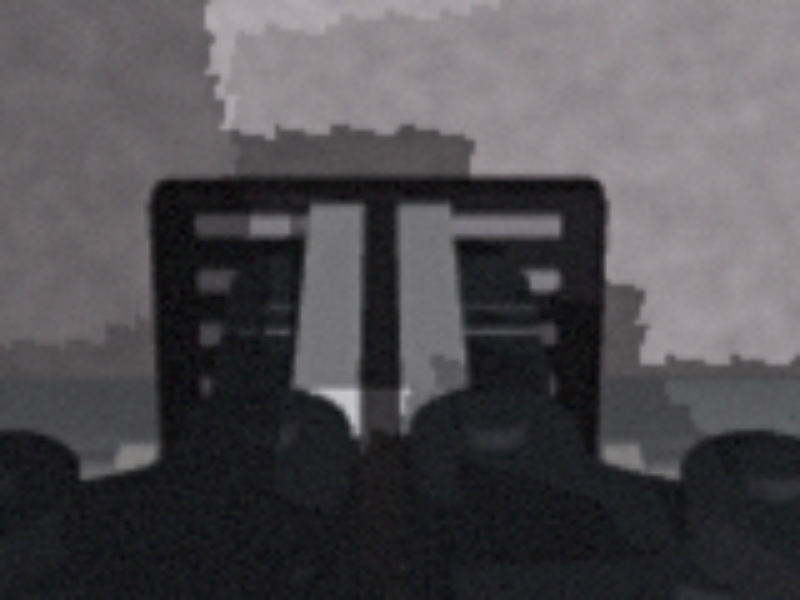

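Emit:
send_rows([
  [0, 0, 0.002, 0],
  [0, 0, 0.002, 0],
  [0, 0, 0.0015, 0],
  [0, 0, 0, 0],
  [0, 0, 0, 0],
])

```text
clock: 7.75
eef_pos: [0.4923, 0.1296, 0.0426]
tool_rot: [-0.113, 0.994, 0.0, 0.0]
ft_force: [0.2, -0.3, 1.6]
grip_width: 0.0001
```

Emit:
send_rows([
  [0, 0, 0.0015, 0],
  [0, 0, 0, 0],
])

```text
clock: 7.95
eef_pos: [0.4924, 0.1296, 0.041]
tool_rot: [-0.113, 0.994, 0.0, 0.0]
ft_force: [0.5, 0.1, 3.8]
grip_width: -0.0
```

Contact at TCP z of about 0.0425. Continuing in small steps.

Emit:
send_rows([
  [0, 0, 0.0015, 0],
  [0, 0, 0.001, 0],
  [0, 0, 0, 0],
])

```text
clock: 8.25
eef_pos: [0.4926, 0.1296, 0.0386]
tool_rot: [-0.113, 0.994, 0.0, 0.001]
ft_force: [0.5, 0.6, 4.4]
grip_width: -0.0001
```

Run:
```python
import sys;sys.path.insert(0,".")
from st import *
st(); shot("s7",(150,140,330,275),4)
```

```text
8.25 eef [0.4926 0.1296 0.0386] yang 1.797 unitframe [-0.1429  0.0004] F [0.54 0.57 4.41] j [ 0.26  0.39 -0.24  0.94  0.    0.03]
```

View pics/s7.png

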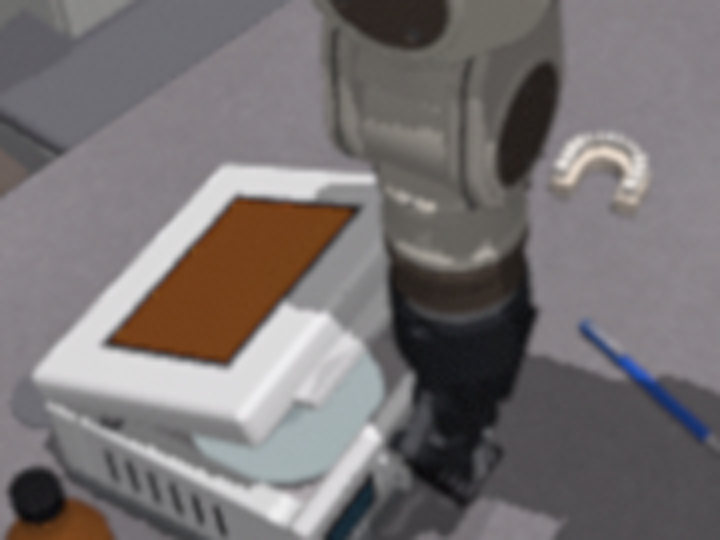

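The lid released and is already partly up. I'll take the finger off: up, then back.

Emit:
send_rows([
  [0, 0, -0.01, 0],
  [0.01, 0, -0.005, 0],
  [0.03, 0, 0, 0],
  [0.03, 0, 0, 0],
  [0, 0, 0, 0],
  [0, 0, 0, 0],
  [0, 0, 0, 0],
  [0, 0, 0, 0],
  [0, 0, 0, 0],
  [0, 0, 0, 0],
])

```text
clock: 9.3
eef_pos: [0.4242, 0.1139, 0.0533]
tool_rot: [-0.113, 0.994, 0.0, -0.0]
ft_force: [0.0, -0.3, -0.4]
grip_width: -0.0
```

Run:
```python
import sys;sys.path.insert(0,".")
from st import *
st(); shot("s8",(150,120,340,275),4);shot("t8",(110,100,310,250),4,n="top")
```

```text
9.3 eef [0.4242 0.1139 0.0533] yang 1.797 unitframe [-2.131e-01  2.000e-04] F [ 0.02 -0.29 -0.36] j [ 0.26  0.25 -0.4   0.92  0.    0.04]
```

View pics/s8.png

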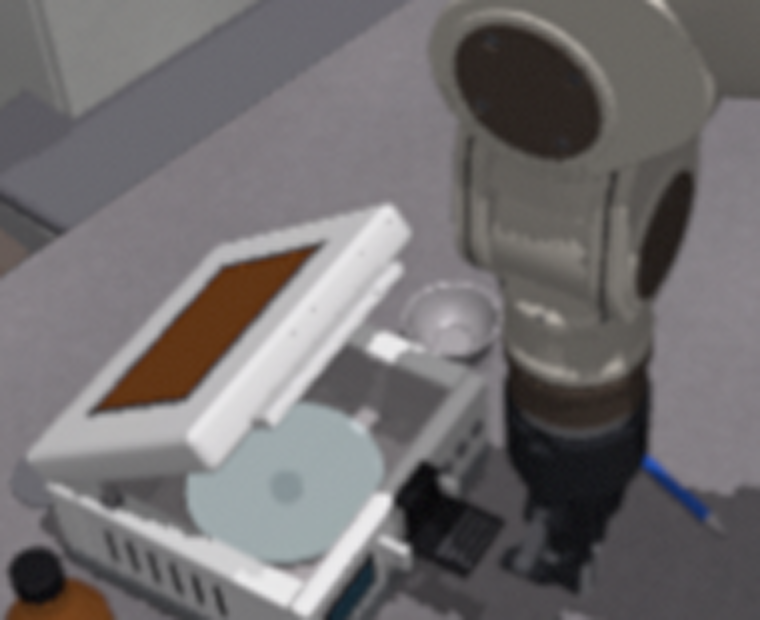

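View pics/t8.png

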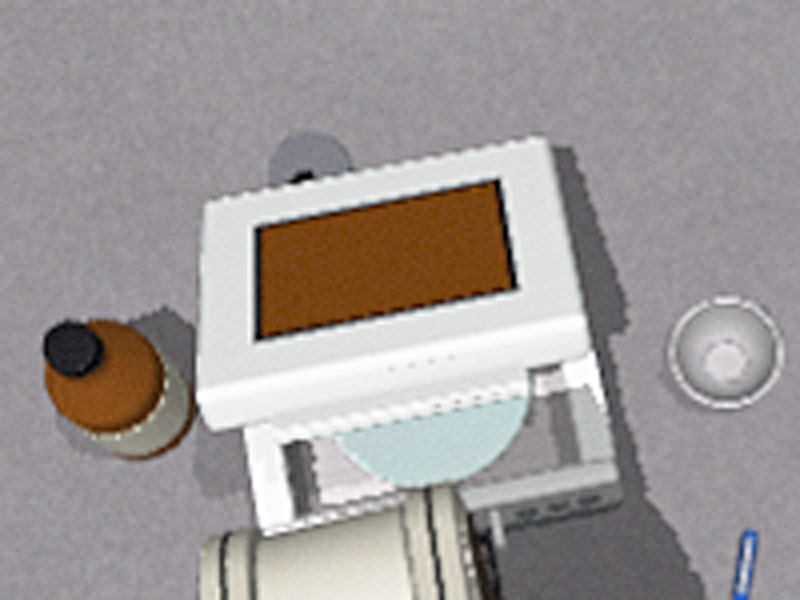

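The lid is ajar and the tab has sprung back. The unit and bystanders look unmoved, with the finger clear. Next I'll rise and bring the fingertip in front of the lid lip.

Emit:
send_rows([
  [0, 0, -0.025, 0],
  [0, 0, -0.03, 0],
  [0, 0, -0.03, 0],
  [-0.02, 0, -0.012, 0],
  [-0.03, 0, 0, 0],
  [-0.03, 0, 0, 0],
  [-0.02, 0, 0, 0],
  [-0.015, 0, 0, 0],
  [0, 0, 0, 0],
  [0, 0, 0, 0],
])

```text
clock: 10.4
eef_pos: [0.5353, 0.1394, 0.1498]
tool_rot: [-0.113, 0.994, -0.0, -0.001]
ft_force: [-0.3, 0.0, 0.6]
grip_width: -0.0002
```

Run:
```python
import sys;sys.path.insert(0,".")
from st import *
st(); shot("s9",(150,100,340,255),4);shot("w9",n="wrist")
def X(t): return np.array([.0836-.189*np.cos(t)-.011,.092+.189*np.sin(t)-.053])
t=np.linspace(.64,1.56,31)
for a,b in zip(t[:-1],t[1:]):
    d=X(b)-X(a);print([round(-d[0],4),0,round(-d[1],4),0],end=", ")
print(X(.64),X(1.56))
```

```text
10.4 eef [0.5353 0.1394 0.1498] yang 1.797 unitframe [-0.0991  0.0005] F [-0.34  0.02  0.56] j [ 0.25  0.37  0.05  1.25 -0.    0.03]
[np.float64(-0.0035), 0, np.float64(-0.0046), 0], [np.float64(-0.0037), 0, np.float64(-0.0045), 0], [np.float64(-0.0038), 0, np.float64(-0.0044), 0], [np.float64(-0.0039), 0, np.float64(-0.0043), 0], [np.float64(-0.0041), 0, np.float64(-0.0041), 0], [np.float64(-0.0042), 0, np.float64(-0.004), 0], [np.float64(-0.0043), 0, np.float64(-0.0039), 0], [np.float64(-0.0044), 0, np.float64(-0.0037), 0], [np.float64(-0.0045), 0, np.float64(-0.0036), 0], [np.float64(-0.0047), 0, np.float64(-0.0035), 0], [np.float64(-0.0048), 0, np.float64(-0.0033), 0], [np.float64(-0.0049), 0, np.float64(-0.0032), 0], [np.float64(-0.0049), 0, np.float64(-0.003), 0], [np.float64(-0.005), 0, np.float64(-0.0029), 0], [np.float64(-0.0051), 0, np.float64(-0.0027), 0], [np.float64(-0.0052), 0, np.float64(-0.0025), 0], [np.float64(-0.0053), 0, np.float64(-0.0024), 0], [np.float64(-0.0054), 0, np.float64(-0.0022), 0], [np.float64(-0.0054), 0, np.float64(-0.0021), 0], [np.float64(-0.0055), 0, np.float64(-0.0019), 0], [np.float64(-0.0055), 0, np.float64(-0.0017), 0], [np.float64(-0.0056), 0, np.float64(-0.0016), 0], [np.float64(-0.0056), 0, np.float64(-0.0014), 0], [np.float64(-0.0057), 0, np.float64(-0.0012), 0], [np.float64(-0.0057), 0, np.float64(-0.001), 0], [np.float64(-0.0057), 0, np.float64(-0.0009), 0], [np.float64(-0.0058), 0, np.float64(-0.0007), 0], [np.float64(-0.0058), 0, np.float64(-0.0005), 0], [np.float64(-0.0058), 0, np.float64(-0.0003), 0], [np.float64(-0.0058), 0, np.float64(-0.0002), 0], [-0.0789961   0.15186994] [0.07055953 0.22798899]
```

View pics/s9.png

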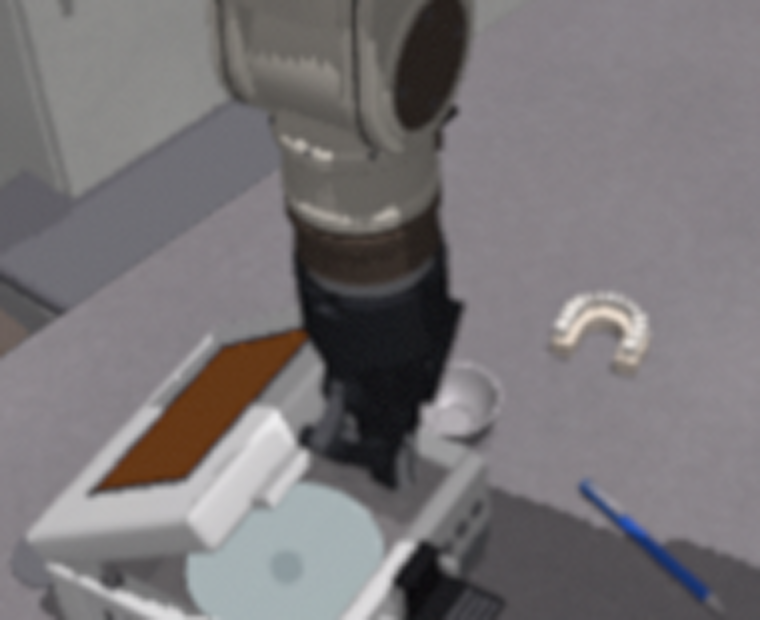

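View pics/w9.png

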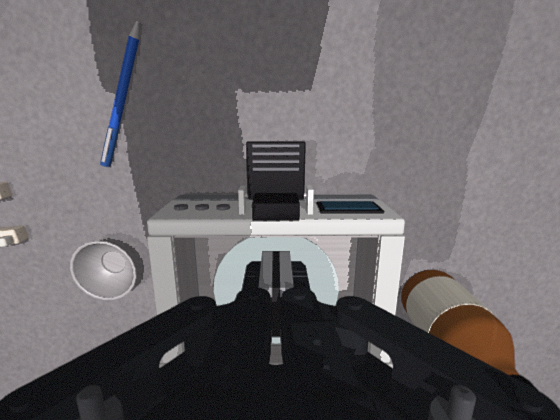

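Emit:
send_rows([
  [-0.008, 0, -0.002, 0],
  [-0.006, 0, 0, 0],
  [-0.003, 0, 0, 0],
  [-0.003, 0, 0, 0],
  [-0.0035, 0, -0.0046, 0],
  [-0.0037, 0, -0.0045, 0],
  [-0.0038, 0, -0.0044, 0],
  [-0.0039, 0, -0.0043, 0],
])

```text
clock: 11.3
eef_pos: [0.5702, 0.1475, 0.1707]
tool_rot: [-0.113, 0.994, 0.0, 0.0]
ft_force: [-1.0, 0.2, 0.3]
grip_width: 0.0003
```

Emit:
send_rows([
  [-0.0041, 0, -0.0041, 0],
  [-0.0042, 0, -0.004, 0],
  [-0.0043, 0, -0.0039, 0],
  [-0.0044, 0, -0.0037, 0],
])

```text
clock: 11.7
eef_pos: [0.5868, 0.1513, 0.1863]
tool_rot: [-0.113, 0.994, 0.0, 0.0]
ft_force: [-1.6, 0.1, 1.3]
grip_width: 0.0001
```

Run:
```python
import sys;sys.path.insert(0,".")
from st import *
st(); shot("s10",(150,100,340,255),4)
```

```text
11.7 eef [0.5868 0.1513 0.1863] yang 1.797 unitframe [-0.0462  0.0006] F [-1.56  0.11  1.35] j [0.25 0.46 0.28 1.39 0.   0.03]
```

View pics/s10.png

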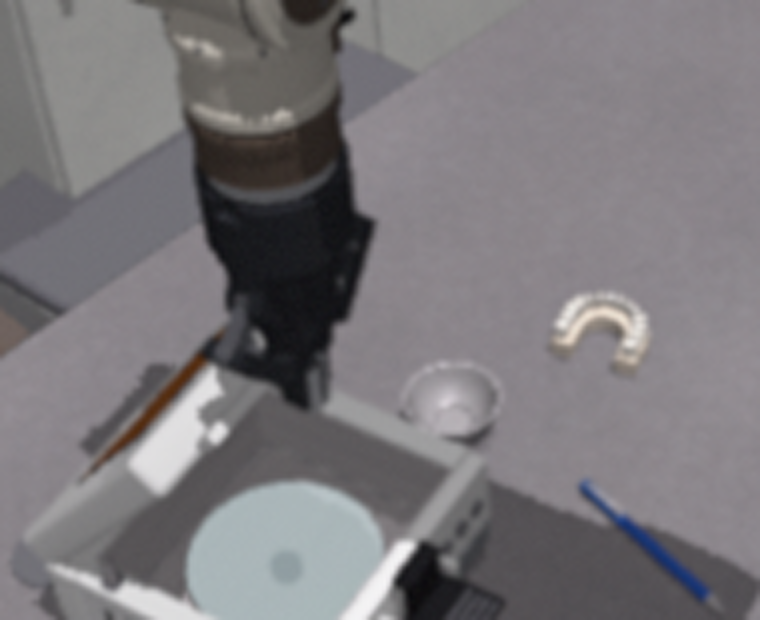

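The lid is following the finger with about 2 N of force, and the dish and model are undisturbed. Continuing along the arc.

Emit:
send_rows([
  [-0.0045, 0, -0.0036, 0],
  [-0.0047, 0, -0.0035, 0],
  [-0.0048, 0, -0.0033, 0],
  [-0.0049, 0, -0.0032, 0],
  [-0.0049, 0, -0.003, 0],
  [-0.005, 0, -0.0029, 0],
  [-0.0051, 0, -0.0027, 0],
  [-0.0052, 0, -0.0025, 0],
  [-0.0053, 0, -0.0024, 0],
  [-0.0054, 0, -0.0022, 0],
  [-0.0054, 0, -0.0021, 0],
])

```text
clock: 12.85
eef_pos: [0.6407, 0.1637, 0.2175]
tool_rot: [-0.113, 0.994, 0.0, 0.0]
ft_force: [-0.8, -0.2, 0.1]
grip_width: -0.0
```

Emit:
send_rows([
  [-0.0055, 0, -0.0019, 0],
  [-0.0055, 0, -0.0017, 0],
  [-0.0056, 0, -0.0016, 0],
  [-0.0056, 0, -0.0014, 0],
  [-0.0057, 0, -0.0012, 0],
  [-0.0057, 0, -0.001, 0],
  [-0.0057, 0, -0.001, 0],
])

```text
clock: 13.55
eef_pos: [0.679, 0.1725, 0.2271]
tool_rot: [-0.113, 0.994, -0.0, 0.0]
ft_force: [0.5, 0.5, 0.8]
grip_width: -0.0001
```

Run:
```python
import sys;sys.path.insert(0,".")
from st import *
st(); shot("s11",(120,60,320,230),4)
```

```text
13.55 eef [0.679  0.1725 0.2271] yang 1.797 unitframe [0.0484 0.0007] F [0.47 0.52 0.82] j [ 0.25  0.68  0.76  1.65 -0.    0.02]
```

View pics/s11.png

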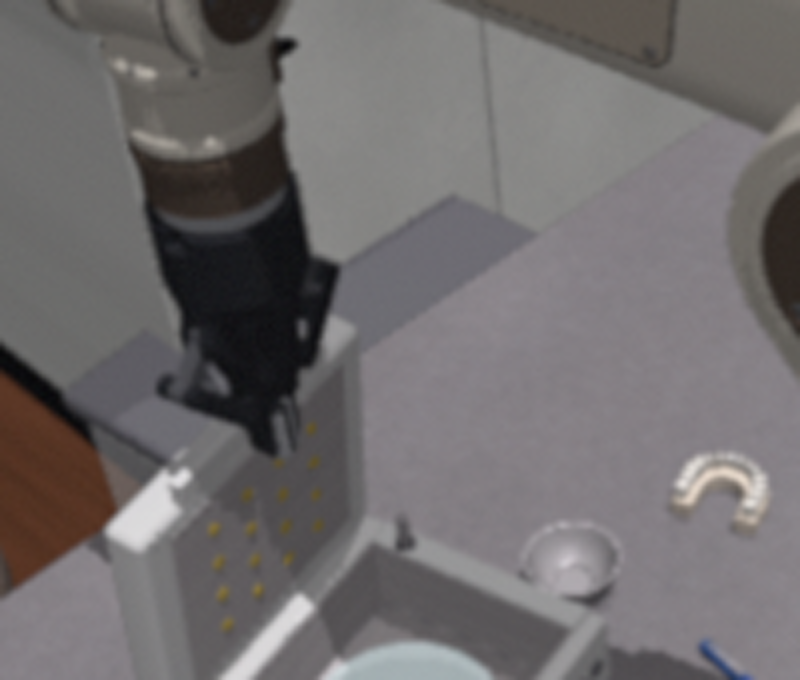

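The lid is nearly upright, at about 1.44 rad by calculation. Pushing slightly farther.

Emit:
send_rows([
  [-0.0055, 0, -0.0005, 0],
  [-0.005, 0, -0.0005, 0],
  [-0.005, 0, 0, 0],
  [-0.004, 0, 0, 0],
  [-0.003, 0, 0, 0],
  [0, 0, 0, 0],
  [0, 0, 0, 0],
])

```text
clock: 14.3
eef_pos: [0.7005, 0.1775, 0.228]
tool_rot: [-0.113, 0.994, -0.0, -0.0]
ft_force: [-0.4, 0.4, 0.3]
grip_width: -0.0001
```

Run:
```python
import sys;sys.path.insert(0,".")
from st import *
st(); shot("s12",(120,60,320,230),4)
```

```text
14.3 eef [0.7005 0.1775 0.228 ] yang 1.797 unitframe [0.0704 0.0009] F [-0.4   0.42  0.28] j [0.25 0.75 0.88 1.7  0.   0.02]
```

View pics/s12.png

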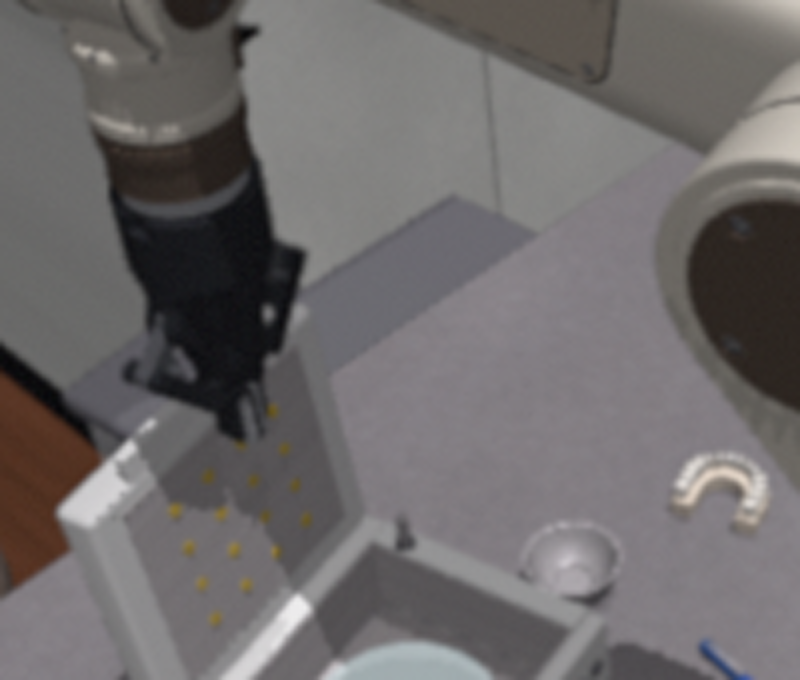

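The lid has gone past upright and is leaning away from the finger. Retreating and waiting.

Emit:
send_rows([
  [0.01, 0, 0, 0],
  [0.02, 0, 0, 0],
  [0.03, 0, -0.005, 0],
  [0.03, 0, -0.01, 0],
  [0.04, 0, -0.01, 0],
  [0.04, 0, 0, 0],
  [0.04, 0, 0, 0],
  [0.04, 0, 0, 0],
  [0.03, 0, 0, 0],
  [0.02, 0, 0, 0],
  [0, 0, 0, 0],
  [0, 0, 0, 0],
  [0, 0, 0, 0],
  [0, 0, 0, 0],
  [0, 0, 0, 0],
  [0, 0, 0, 0],
  [0, 0, 0, 0],
  [0, 0, 0, 0],
])

```text
clock: 16.15
eef_pos: [0.4082, 0.1102, 0.2529]
tool_rot: [-0.113, 0.994, -0.0, -0.0]
ft_force: [0.5, -1.1, 0.0]
grip_width: 0.0003
```

Run:
```python
import sys;sys.path.insert(0,".")
from st import *
st(); shot("s13",(80,100,360,310),2.8);shot("t13",(110,60,370,260),3,n="top")
d=shot("s13b");d2=shot("s13c")
p1,p2=cv2.imread("pics/s13b.png"),cv2.imread("pics/s13c.png"); print(cv2.absdiff(p1,p2)[150:300,100:270].max())
```

```text
16.15 eef [0.4082 0.1102 0.2529] yang 1.797 unitframe [-2.295e-01  2.000e-04] F [ 0.52 -1.1   0.05] j [ 0.26  0.07 -0.07  1.43  0.    0.04]
8
```

View pics/s13.png

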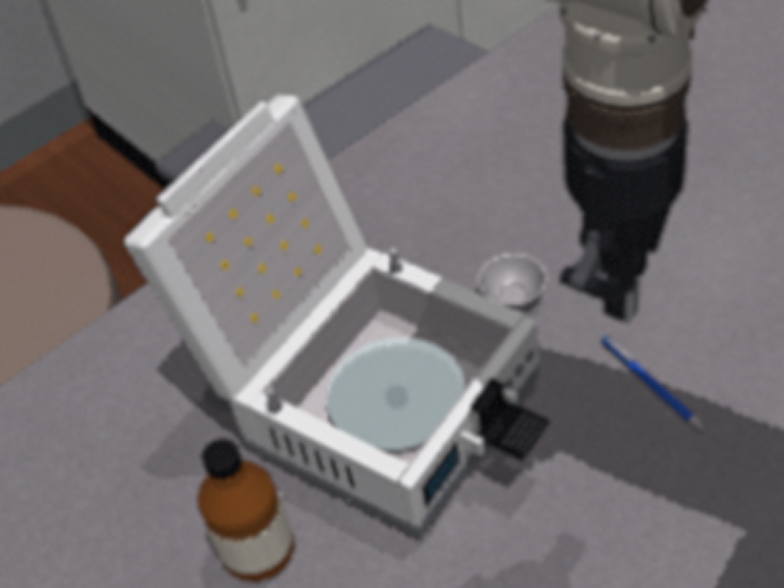

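View pics/t13.png

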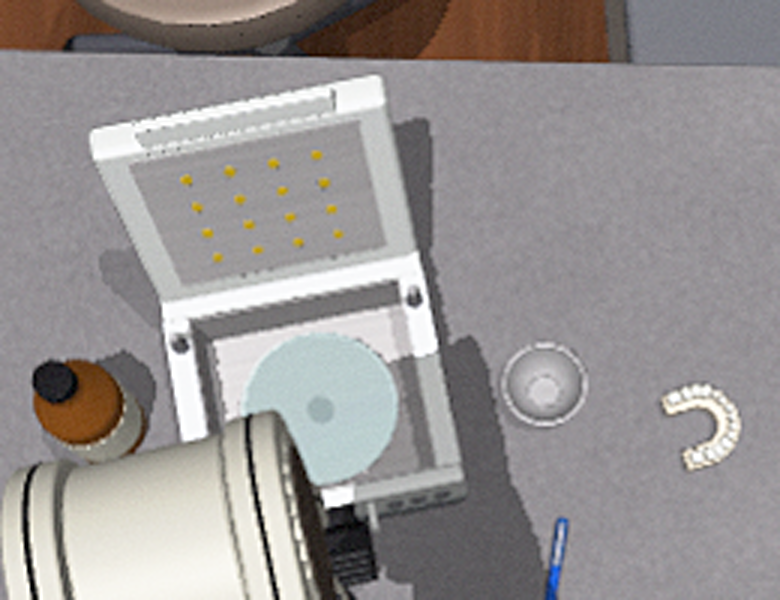

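The lid is leaning back past upright, with the robot clear. I'll check the angle against 1.85 rad, whether it has settled, and whether anything else moved.

Run:
```python
import sys;sys.path.insert(0,".")
from st import *
st()
p,_=cams.camera("side"); p=p.copy()
a=cv2.imread("pics/s13b.png"); print("diff",cv2.absdiff(a,p)[100:300,100:270].max())
b=cv2.imread("pics/side0.png")
t,_=cams.camera("top"); t0=cv2.imread("pics/top0.png")
def sh(A,B,x0,y0,x1,y1):
    g=lambda I:np.float32(cv2.cvtColor(I,6))[y0:y1,x0:x1]
    return np.round(cv2.phaseCorrelate(g(A),g(B),cv2.createHanningWindow((x1-x0,y1-y0),5))[0],2)
print("dish,model",sh(t0,t,272,170,310,206),sh(t0,t,322,180,366,224),"bottle",sh(b,p,145,252,195,312),"pen",sh(b,p,288,212,338,260),"unit front/side",sh(b,p,165,235,235,285),"tab",sh(b,p,240,230,285,275))
c,s=np.cos(YAW),np.sin(YAW)
f=4;x0,y0=100,120
im=cv2.resize(p[y0:y0+140,x0:x0+190],None,fx=f,fy=f)
for th,col in [(1.65,(0,0,255)),(1.75,(255,0,0)),(1.85,(0,255,0))]:
  for y in (-.065,.065):
    x=.0836-.189*np.cos(th);z=.092+.189*np.sin(th)
    q=w2px("side",[[U[0]+c*x-s*y,U[1]+s*x+c*y,z]])[0]
    cv2.circle(im,tuple(int(v) for v in (q-[x0,y0])*f),4,col,1)
cv2.imwrite("pics/s14.png",im)
```

```text
16.35 eef [0.4081 0.1102 0.2531] yang 1.797 unitframe [-2.296e-01  2.000e-04] F [ 0.29 -0.01  0.43] j [ 0.26  0.07 -0.07  1.43 -0.    0.04]
diff 7
dish,model [-0.04  0.12] [0.46 0.47] bottle [0.09 0.02] pen [-0.26 -0.1 ] unit front/side [ 0.06 -1.06] tab [0.41 0.65]
```

View pics/s14.png

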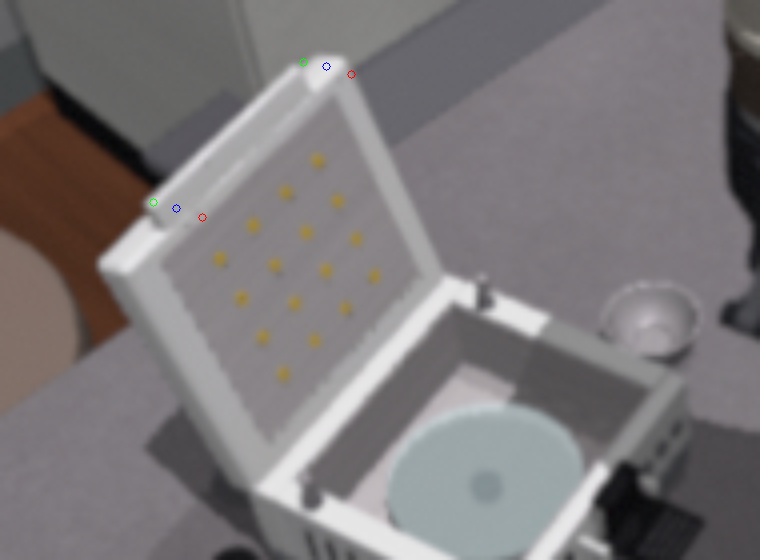

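Run:
```python
from workcell import order
print(order.job_done())
```

```text
the job is handed in; nothing more can be done
None
```

The light-curing unit is open. I pressed the release tab with the shut fingertips, and the lid sprang up to ajar by itself. I then took the finger off and pushed the lid's lip along its arc until it fell back to its stop. I handed the job in at 16.4 s.

**Last checks**
- **Lid:** in the side view the lip matches the 1.85 rad (fully open) prediction. Pictures 0.05 to 0.1 s apart showed no movement beyond image noise.
- **Robot:** it is well clear of everything, and the wrist force reads only noise. The force readings never passed about 4.5 N when pressing the tab or about 2 N when pushing the lid.
- **Bystanders:** the image comparison showed shifts of at most about 0.3 px for the bottle, dish and pen. The dental model read about 0.5 px each way, which may be shadow, as the arm never went near it.
- **Unit and tab:** the tab area shifted by up to 0.65 px and the unit's side by about 1 px. I put these down to the changed lid and shadows in those patches and did not check separately. By eye the unit stands where it was.

**What disagreed:** the real fingertips sat about 33 mm above the reported TCP. My first presses therefore stopped short above the tab without touching anything. I found this from the wrist depth picture and used the corrected height for the rest of the job.

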